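# Find the check weight for the coffee scale

## Robot

A 6-joint arm with a two-finger parallel gripper is mounted at the origin on the work surface. World frame = base frame: x ahead of the robot, y to its left, z up, the work surface at z = 0. Lengths are in m, angles in rad, forces in N, time in s.
With the tool pointing down it reaches from about 0.275 to 0.75 m from the base axis. Payload 10.2 kg.
Tool frame: the origin (TCP) lies on the centre line of the jaws, within the pads' length; the fingertips stand 17 mm ahead of it and the grasp point (between the pads) lies 2 mm behind it (r.tcp_to_tips is the distance from the TCP to the fingertips, in m); z points along the fingers, y is the direction in which the jaws open and shut (so a half turn about z gives the same grasp; the last joint's range is limited). The gripper opens to 85 mm and grips with 20 to 120 N. Pads are 22 mm wide; open, the fingers measure 114 mm over their backs; the gripper's body (76 mm by 85 mm) begins 54 mm behind the grasp point. The pads swing forward as they close: fully open they stand 13 mm farther back than shut.
Start: joints at [1.088, 0.313, 1.498, -0, 1.331, -0.223], TCP at [0.135, 0.507, 0.248] pointing down, gripper open.
Joint ranges: [-2.94, 2.94], [-0.97, 2.17], [0.19, 2.56], [-1.23, 4.37], [0.02, 3.11], [-2.88, 2.88]. Speed limits (rad/s): [2.39, 2.39, 3.01, 3.14, 3.14, 3.14].

## Interface

Orientations are given as [roll, pitch, yaw] about the fixed x, y, z axes, in that order (R = Rz(yaw) Ry(pitch) Rx(roll)).
In Python, from bench import r gives the robot as it stands.
- The arm moves only by the tool carry_out, never from a script. Its argument "commands" is text: rows parted by semicolons, each of 6 numbers parted by spaces: the shift along the tool's x, y, z in cm, then the turn, a rotation vector about the tool's x, y, z in degrees. A call has 1 to 8 rows; each row shifts and turns the commanded pose from where the row before left it, along the tool's axes as they then stand; what a row does not reach is not made up. A row lasts 1/10 s, in which the tool goes at most 50 mm and 8.59 degrees, less where a joint would pass 70% of its speed; a pose out of reach is approached as far as the arm can. A call is refused whole if a number of a shift passes 5 or a number of a turn 8.59, either way. A call with a gripper value outside its range is refused whole. "hand" is the finger opening in cm, from 0 to 8.54, set as the call begins (left out, the last holds). The fingers move at their own pace and stop on an object; the grip force is fixed at half the most. Time passes only in rows, so rows that do not move let the fingers close. It gives the time, the measured TCP pose, the force and the opening at its end, in the units of the state.
- r.sense(): the state, without advancing time (a new reading comes with each control period).
- r.capture(name): name is "scene" or "top" or "wrist"; returns a dict with "frame" (400x640x3 uint8, blue, green, red), "fov_y" (degrees; the focal length in pixels is half the picture's height over the tangent of half this angle, whatever the lens; pixels are square), "cx", "cy" (the principal point, pixels), "extrinsics" (4x4, takes a point from camera to world coordinates); the wrist camera has in their place "mount" (4x4, takes a point from camera to tool coordinates, whose origin is the TCP and whose axes are the flange's). Camera axes: x right, y down, z forward; pixel columns grow to the right and rows downward; lengths in m; the calibration is good to about 2 mm. A picture is of the moment at which its call begins: read the wrist's pose just before it. There is no depth.
- r.sign_off(): hands the job in, once; it reports no verdict.
Trained networks look in a picture, given as the dict that the camera call returned (one of the last four; its "shot" number tells which), for a name from the list of things; names that differ only in an ending like _2 or _b are one class to them, and where a whole thing is asked for, a point or a joint stands for the part that bears it (a point fixed in the world has none). Each returns a list of dicts, best first, with "score" (0 to 1); they miss things now and then, are a little off and sometimes report something else, mostly with a low value. They report only what shows in the picture. A call takes as long as a camera call. They do not tell look-alikes from the thing itself.
- r.outline_of(thing, picture): "pixels" (400x640 bool, what is visible of it) and "uv" ([column, row] in pixels, amid what is visible of it).
- r.tip_of(thing, picture): "uv" ([column, row] in pixels: a listed point, or the origin of a listed thing).
The state is a dict: "clock": time; "joints": joint angles; "qd": joint speeds; "joint_torque": joint torques, N m; "eef_pos": TCP position; "orientation": TCP orientation; "wrist_force": force on the tool from outside, world axes, zero at the start; "ft_torque": the same for the moment, N m; "finger_gap": finger opening in m.
Only numpy, scipy, OpenCV 4.12 (cv2) and the standard library are available. Lean on these libraries where they do the work, as an engineer would, in place of code of your own. Each camera call takes 0.05 s, during which the arm holds its last target.

## Task

The 500 g check weight is in one of the three sliding-lid boxes of the rack: open the boxes one at a time (shut each again before you open the next) until you find it. Set the weight gently on the scale's pan and leave it there by itself, without driving the pan down to its stop. Finish with all three lids fully shut, and do not disturb the jug, the cup or the portafilter.

Things in the scene. Friction and masses are not known exactly. Their poses are not given: they have to be found in the camera images.
- rack: Fixed wooden rack of three equal boxes (bays) in a row along its y, tops sloped 30 degrees to face up and to the robot: floors rise 30 degrees along the rack's +x. Each bay inside: 116 mm wide (y), 100 mm long up the slope, 70 mm deep square to the slope; walls 6 mm, centres 122 mm apart. Each has a sliding lid and holds one steel thing, shuffled every time. Origin: on the counter, under the middle bay.
- bay_left (a point): Left (+y) bay: point on its sloping floor, on its centre line, 32 mm up the slope from its lower wall. Whatever the bay holds (check weight, tamper or filter basket, see scale and pan) stands here with the centre of its foot, square to the floor, within 6 mm sideways. Axes as the rack's (z vertical).
- bay_middle (a point): Middle bay: point on its sloping floor, on its centre line, 32 mm up the slope from its lower wall. Whatever the bay holds (check weight, tamper or filter basket, see scale and pan) stands here with the centre of its foot, square to the floor, within 6 mm sideways. Axes as the rack's (z vertical).
- bay_right (a point): Right (-y) bay: point on its sloping floor, on its centre line, 32 mm up the slope from its lower wall. Whatever the bay holds (check weight, tamper or filter basket, see scale and pan) stands here with the centre of its foot, square to the floor, within 6 mm sideways. Axes as the rack's (z vertical).
- shelf_edge (a point): Middle of the front (robot-side) bar of a wire shelf fixed above the rack: four 10 mm steel bars along the rack's y, from here to 135 mm farther +x, 365 mm above the counter, on two end posts; some cups stand on it. It overhangs the upper part of the slope, so a vertical tool has no room over a lid slid open; come in tilted, square to the slope.
- lid_left (a joint): Sliding lid of the left (+y) bay (aluminium plate 112 x 116 x 6 mm): how far it is slid open up the slope, in m: 0 shut, 0.09 fully open. About 2.5 N of friction holds it wherever it is left; sliding takes 2 to 5 N.
- handle_left (a point): Grip point of the black handle block on the left (+y) lid, 26 mm above the lid's face; the block is 14 mm wide across the slope (y), 34 mm long up the slope (17 mm either way from here) and 40 mm tall above the lid. It moves with the lid. Its own x axis points up the slope (the way to open), z square out of the lid.
- lid_middle (a joint): Sliding lid of the middle bay (aluminium plate 112 x 116 x 6 mm): how far it is slid open up the slope, in m: 0 shut, 0.09 fully open. About 2.5 N of friction holds it wherever it is left; sliding takes 2 to 5 N.
- handle_middle (a point): Grip point of the black handle block on the middle lid, 26 mm above the lid's face; the block is 14 mm wide across the slope (y), 34 mm long up the slope (17 mm either way from here) and 40 mm tall above the lid. It moves with the lid. Its own x axis points up the slope (the way to open), z square out of the lid.
- lid_right (a joint): Sliding lid of the right (-y) bay (aluminium plate 112 x 116 x 6 mm): how far it is slid open up the slope, in m: 0 shut, 0.09 fully open. About 2.5 N of friction holds it wherever it is left; sliding takes 2 to 5 N.
- handle_right (a point): Grip point of the black handle block on the right (-y) lid, 26 mm above the lid's face; the block is 14 mm wide across the slope (y), 34 mm long up the slope (17 mm either way from here) and 40 mm tall above the lid. It moves with the lid. Its own x axis points up the slope (the way to open), z square out of the lid.
- scale: Low black bench scale, fixed, 130 x 130 mm, housing top 24 mm above the counter; origin on the counter under its centre. The check weight that belongs on it is of steel, 500 g: round foot 60 mm across and 28 mm high, narrow neck, then a plain cylindrical knob 34 mm across, from 39 to 66 mm above its underside.
- pan_top (a point): Centre of the upper face of the scale's steel pan (100 mm in x, 120 mm in y, flat, no rim), 45 mm above the counter when empty; the pan is level.
- pan (a joint): Sink of the scale's sprung pan, in m: 0 empty, 0.001 for each 100 g laid on it (about 1 N per mm), stop at 0.014. The two things that are not wanted read less: a coffee tamper of about 250 g (foot 58 mm across, 12 mm high, slim handle at most 26 mm across, 66 mm tall in all) and a filter basket of 120 g (open cup, 58 mm across, only 26 mm high).
- jug: Bystander: steel milk jug, 84 mm across, 100 mm high, wire handle to its own +x, origin under its centre.
- cup: Bystander: white mug, 68 mm across, 60 mm high, origin under its centre.
- portafilter: Bystander: portafilter lying flat, head 68 mm across and 30 mm high (origin under the head), black handle reaching 160 mm to its own -x.
Mind the look-alikes: they are no part of the job. Leave any green or purple look-alike of the scale alone.

How it is judged:
By the outcome, as a careful person would: the job done as asked, in the order asked, and still so for the second after the job is handed in, with the robot touching nothing.
It also fails if it takes over 72 s, if anything falls off the work surface, if the arm or the gripper's body presses on something with over 40 N, if the wrist force passes 120 N, or if a joint passes its speed limit or range.

## Working session

There is one attempt and no reset: what is moved stays moved. The work goes in short steps, Python scripts to look and compute and a tool call to move; the robot and the scene stay as the last step left them, time stands still between calls to the robot, and variables do not carry over. Pictures are saved under pics/ and viewed, and the job is handed in when it is done.

Besides the shell and the picture viewer there is one more tool, called after "Emit:" as name(argument=value, ...), one argument or row to a line, values as JSON. carry_out: Moves the arm, as the interface text tells. Its arguments: {"type":"object","properties":{"commands":{"type":"string"},"hand":{"type":"number"}},"required":["commands"]}

```bash
ls; mkdir -p pics
cat > h.py <<'E'
import numpy as np, cv2
from scipy.spatial.transform import Rotation as R
from bench import r
def Rm(o): return R.from_euler('xyz',o).as_matrix()
def pose():
    s=r.sense(); T=np.eye(4); T[:3,:3]=Rm(s['orientation']); T[:3,3]=s['eef_pos']; return T,s
def cap(n):
    T,s=pose(); p=r.capture(n)
    p['T']=T@np.array(p['mount']) if n=='wrist' else np.array(p['extrinsics'])
    p['f']=200/np.tan(np.radians(p['fov_y'])/2)
    return p
def proj(p,X):
    X=np.atleast_2d(X); c=(X-p['T'][:3,3])@p['T'][:3,:3]
    return np.c_[p['cx']+p['f']*c[:,0]/c[:,2], p['cy']+p['f']*c[:,1]/c[:,2]]
def ray(p,uv):
    d=np.array([(uv[0]-p['cx'])/p['f'],(uv[1]-p['cy'])/p['f'],1.]); return p['T'][:3,3],p['T'][:3,:3]@d
def atz(p,uv,z):
    o,d=ray(p,uv); return o+d*(z-o[2])/d[2]
def tri(l):
    A=np.zeros((3,3));b=np.zeros(3)
    for p,uv in l:
        o,d=ray(p,uv); d=d/np.linalg.norm(d); M=np.eye(3)-np.outer(d,d); A+=M;b+=M@o
    X=np.linalg.solve(A,b); return X,[np.round(proj(p,X)[0]-uv,1) for p,uv in l]
E
cat > a.py <<'E'
from h import *
np.set_printoptions(precision=3,suppress=True)
ps=[cap(n) for n in('scene','top')]
for n,p in zip(('scene','top'),ps):
    cv2.imwrite(f'pics/{n}0.png',p['frame']); print(n,p['fov_y'],p['cx'],p['cy']);print(p['T'])
for th in ['rack','bay_left','bay_middle','bay_right','shelf_edge','handle_left','handle_middle','handle_right','scale','pan_top','jug','cup','portafilter']:
    d=[r.tip_of(th,p) for p in ps]
    print(th,[[(np.round(x['uv'],1).tolist(),round(x['score'],2)) for x in e] for e in d])
    if d[0] and d[1]: print('   ',tri([(ps[i],d[i][0]['uv']) for i in(0,1)]))
print(r.sense())
E
python3 a.py
```

```text
pics
scene 57.77655398156621 319.58183625299046 201.3053193194429
[[ 0.633  0.398 -0.664  1.409]
 [ 0.774 -0.35   0.528 -0.764]
 [-0.022 -0.848 -0.53   0.944]
 [ 0.     0.     0.     1.   ]]
top 57.47907029502138 320.5713469518735 194.20478530440357
[[ 0.022 -0.991  0.131  0.354]
 [-0.999 -0.019  0.025 -0.054]
 [-0.022 -0.131 -0.991  1.393]
 [ 0.     0.     0.     1.   ]]
rack [[([336.8, 239.9], 0.71)], [([305.5, 202.2], 0.98)]]
    (array([ 0.507,  0.04 , -0.004]), [array([-0.3,  0. ]), array([-0.2, -0.2])])
bay_left [[([355.6, 217.9], 0.9)], []]
bay_middle [[([336.4, 231.0], 0.56), ([335.0, 159.2], 0.46)], [([338.2, 224.7], 0.36)]]
    (array([ 0.469, -0.03 ,  0.055]), [array([-18.6,   0.2]), array([-15.4, -14. ])])
bay_right [[([309.4, 238.4], 0.9)], [([347.8, 132.3], 0.21)]]
    (array([ 0.684, -0.159,  0.224]), [array([17.7, -3.6]), array([15. ,  9.7])])
shelf_edge [[([334.7, 160.3], 0.57), ([335.6, 238.4], 0.24)], [([298.3, 196.5], 0.98)]]
    (array([0.486, 0.04 , 0.357]), [array([-1.5,  0.2]), array([-1.5, -1.2])])
handle_left [[([347.8, 197.7], 0.56)], [([265.7, 218.5], 0.61
[... 1124 characters left out ...]
0.7, 0.5])])
cup [[([374.6, 189.5], 0.49), ([358.2, 219.2], 0.3)], [([202.0, 242.1], 0.6), ([346.3, 137.1], 0.46)]]
    (array([0.348, 0.427, 0.022]), [array([-1.2,  0.3]), array([-1.3, -1. ])])
portafilter [[([352.6, 295.1], 0.69), ([338.7, 240.9], 0.68)], []]
{'clock': 1.4, 'joints': array([ 1.088,  0.313,  1.498,  0.   ,  1.331, -0.223]), 'qd': array([ 0.   , -0.001,  0.001, -0.001, -0.001, -0.   ]), 'joint_torque': array([  0.   , -41.218, -25.989,  -0.   ,   0.001,   0.   ]), 'eef_pos': array([0.135, 0.507, 0.248]), 'orientation': array([-3.142, -0.   ,  2.882]), 'wrist_force': array([ 0.03 , -0.12 , -0.503]), 'ft_torque': array([0.026, 0.001, 0.041]), 'finger_gap': 0.08557811920446898}
```

View pics/scene0.png

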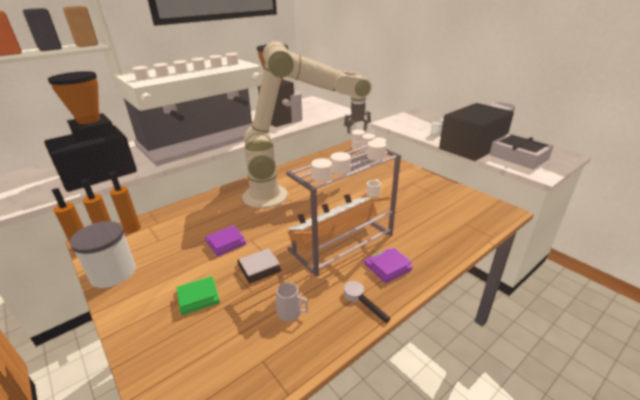

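View pics/top0.png

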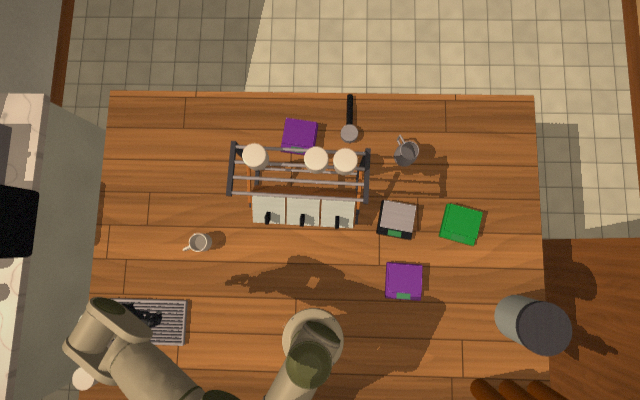

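```bash
cat > b.py <<'E'
from h import *
np.set_printoptions(precision=3,suppress=True)
p=cap('wrist'); print(p['fov_y'],p['cx'],p['cy']); print(np.array(p['mount'])); cv2.imwrite('pics/w0.png',p['frame'])
q=[cap('scene'),cap('top')]
for n,p in zip('st',q):
    for m in ['scale']:
        for o in r.outline_of(m,p):
            ys,xs=np.nonzero(o['pixels']); print(n,o['score'],np.round(o['uv']),len(xs), p['frame'][ys,xs].mean(0))
s=[(q[0],(262,268.7)),(q[1],(398,221.2))]; print(tri(s), atz(*s[0],0),atz(*s[1],0))
s=[(q[0],(256.5,259)),(q[1],(399.5,216.5))]; print(tri(s), atz(*s[0],.045),atz(*s[1],.045))
E
python3 b.py
```

```text
64.81509379765815 316.5959300523901 199.04250231983931
[[-0.    -0.963 -0.269  0.068]
 [ 1.    -0.     0.     0.   ]
 [-0.    -0.269  0.963 -0.126]
 [ 0.     0.     0.     1.   ]]
s 0.92 [257. 267.] 921 [129.628 139.463 160.861]
s 0.8 [197. 296.] 1207 [ 71.737 161.577  74.73 ]
s 0.75 [390. 264.] 1019 [157.041  83.564 160.45 ]
s 0.73 [221. 245.] 778 [146.805  76.057 152.098]
s 0.16 [336. 209.] 6051 [103.454 127.764 162.356]
t 0.82 [395. 220.] 1260 [106.184 119.866 131.513]
t 0.62 [458. 224.] 1305 [ 51.392 135.503  39.054]
t 0.6 [299. 136.] 1010 [119.255  50.93  115.606]
t 0.59 [402. 282.] 1287 [128.04   61.405 122.391]
(array([ 0.447, -0.304, -0.002]), [array([-3.5,  0. ]), array([-3. , -1.9])]) [ 0.457 -0.295  0.   ] [ 0.44  -0.315  0.   ]
(array([ 0.454, -0.31 ,  0.055]), [array([-0.1,  0. ]), array([-0., -0.])]) [ 0.443 -0.305  0.045] [ 0.455 -0.312  0.045]
```

View pics/w0.png

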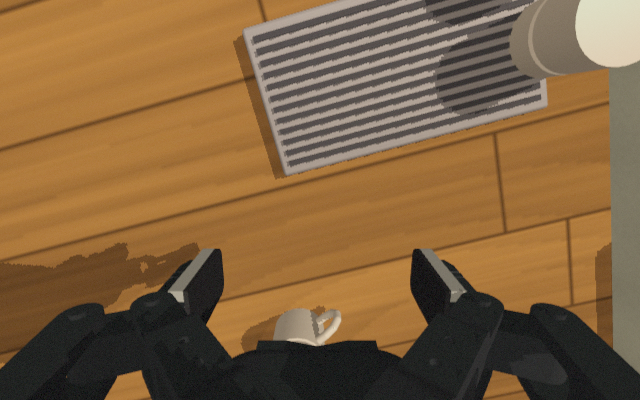

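```bash
cat >> h.py <<'E'
np.set_printoptions(precision=3,suppress=True)
def slopeR(yaw,tilt=30.):
    t=np.radians(tilt); z=np.array([np.sin(t),0,-np.cos(t)]); x=np.array([-np.cos(t),0,-np.sin(t)]); y=np.cross(z,x)
    return R.from_euler('z',yaw).as_matrix()@np.c_[x,y,z]
def plan(Ts,step=.048,ang=8.3,T0=None):
    """Ts list of 4x4 waypoints; prints rows"""
    if T0 is None: T0,_=pose()
    C=T0.copy()
    for Tt in Ts:
        dw=R.from_matrix(C[:3,:3].T@Tt[:3,:3]).as_rotvec(); d=Tt[:3,3]-C[:3,3]
        n=max(1,int(np.ceil(max(np.linalg.norm(d)/step,np.degrees(np.linalg.norm(dw))/ang))))
        S=C.copy(); out=[]
        for k in range(1,n+1):
            Tk=np.eye(4); Tk[:3,3]=S[:3,3]+d*k/n; Tk[:3,:3]=S[:3,:3]@R.from_rotvec(dw*k/n).as_matrix()
            l=C[:3,:3].T@(Tk[:3,3]-C[:3,3])*100; w=np.degrees(R.from_matrix(C[:3,:3].T@Tk[:3,:3]).as_rotvec())
            l=np.round(l,2); w=np.round(w,2)
            out.append(' '.join('%g'%v for v in np.r_[l,w]))
            N=np.eye(4); N[:3,3]=C[:3,3]+C[:3,:3]@l/100; N[:3,:3]=C[:3,:3]@R.from_rotvec(np.radians(w)).as_matrix(); C=N
        print(n,'rows:','; '.join(out))
    return C
def mk(Rt,p):
    T=np.eye(4);T[:3,:3]=Rt;T[:3,3]=p;return T
E
python3 - <<'E'
from h import *
plan([mk(slopeR(-.05),[.37,.043,.235])])
E
```

```text
11 rows: -3.15 -3.53 0.12 -0.29 -2.72 -1.07; -3.08 -3.59 0.25 -0.28 -2.71 -1.07; -2.99 -3.65 0.38 -0.29 -2.72 -1.06; -2.9 -3.7 0.5 -0.28 -2.72 -1.07; -2.81 -3.76 0.61 -0.29 -2.72 -1.07; -2.7 -3.82 0.73 -0.29 -2.71 -1.07; -2.6 -3.87 0.83 -0.28 -2.72 -1.07; -2.48 -3.92 0.94 -0.29 -2.72 -1.06; -2.36 -3.97 1.02 -0.28 -2.71 -1.07; -2.24 -4.02 1.12 -0.29 -2.72 -1.07; -2.11 -4.07 1.2 -0.29 -2.72 -1.07
```

Emit:
carry_out(
  commands="-3.15 -3.53 0.12 -0.29 -2.72 -1.07; -3.08 -3.59 0.25 -0.28 -2.71 -1.07; -2.99 -3.65 0.38 -0.29 -2.72 -1.06; -2.9 -3.7 0.5 -0.28 -2.72 -1.07; -2.81 -3.76 0.61 -0.29 -2.72 -1.07; -2.7 -3.82 0.73 -0.29 -2.71 -1.07; -2.6 -3.87 0.83 -0.28 -2.72 -1.07; -2.48 -3.92 0.94 -0.29 -2.72 -1.06",
)

```text
clock: 2.45
eef_pos: [0.3062, 0.1682, 0.2389]
orientation: [3.13, 0.384, 3.032]
wrist_force: [1.1, 0.0, -0.1]
finger_gap: 0.0856
```

Emit:
carry_out(
  commands="-2.36 -3.97 1.02 -0.28 -2.71 -1.07; -2.24 -4.02 1.12 -0.29 -2.72 -1.07; -2.11 -4.07 1.2 -0.29 -2.72 -1.07; 0 0 0 0 0 0; 0 0 0 0 0 0",
)

```text
clock: 2.95
eef_pos: [0.3613, 0.0618, 0.2347]
orientation: [3.134, 0.499, 3.079]
wrist_force: [0.6, 0.0, -0.3]
finger_gap: 0.0852
```

```bash
cat > c.py <<'E'
from h import *
T,s=pose(); print(s['clock'],T[:3,3],s['orientation'],s['joints'])
p=cap('wrist'); cv2.imwrite('pics/w1.png',p['frame']); np.savez('w1.npz',T=p['T'],f=p['f'],cx=p['cx'],cy=p['cy'])
for th in ['handle_middle','shelf_edge','rack','bay_middle']:
    print(th,[(np.round(x['uv'],1).tolist(),round(x['score'],2)) for x in r.tip_of(th,p)])
for o in r.outline_of('handle_middle',p):
    ys,xs=np.nonzero(o['pixels']); print(o['score'],o['uv'],len(xs),xs.min(),xs.max(),ys.min(),ys.max())
E
python3 c.py
```

```text
2.95 [0.361 0.062 0.235] [3.134 0.499 3.079] [-0.206 -0.3    2.231  0.116  0.72  -1.784]
handle_middle [([296.3, 199.8], 0.74)]
shelf_edge []
rack [([302.8, 178.0], 0.86)]
bay_middle [([234.8, 293.8], 0.72)]
0.78 [297.1, 215.9] 13884 235 362 159 274
```

View pics/w1.png

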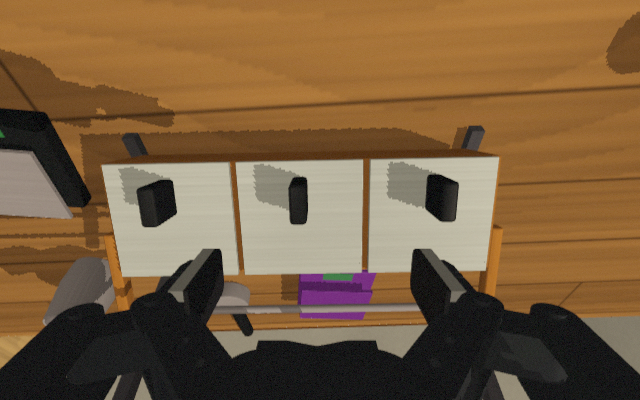

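Run:
```python
import cv2
a=cv2.imread('pics/w1.png')
def z(x,y): return cv2.resize(a[y-20:y+20,x-25:x+25],None,fx=8,fy=8,interpolation=cv2.INTER_NEAREST)
t=cv2.vconcat([cv2.hconcat([z(104,165),z(497,157)]),cv2.hconcat([z(121,277),z(490,271)])])
cv2.imwrite('pics/z1.png',cv2.resize(t,(800,640))[:600] if 0 else cv2.resize(t,(750,600)))
```

```text
(no output)
```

View pics/z1.png

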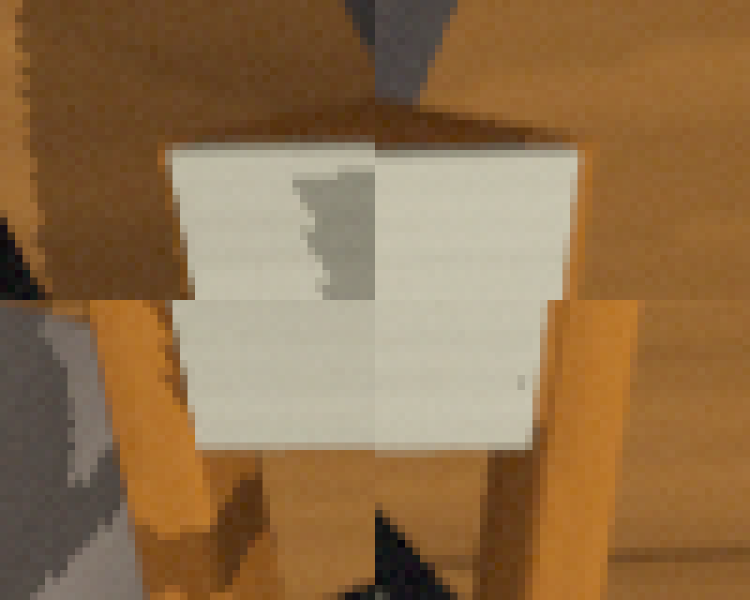

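```bash
cat > fit.py <<'E'
from h import *
from scipy.optimize import least_squares
d=np.load('w1.npz'); p={k:d[k] for k in d}
# slope coords: u up-slope, v along rack y, n normal. lid centre row at origin c (world), yaw
def W(P,uvn,yaw=None):
    c=P[:3]; yaw=P[3]; Rz=R.from_euler('z',yaw).as_matrix()
    A=Rz@np.c_[[np.cos(np.pi/6),0,.5],[0,1,0],[-.5,0,np.cos(np.pi/6)]]
    return c+np.atleast_2d(uvn)@A.T
if __name__=='__main__':
    for L,Wd in ((.112,.116),(.116,.112)):
        w=.122+Wd/2
        pts=np.array([[-L/2,-w,0],[-L/2,w,0],[L/2,-w,0],[L/2,w,0]])
        px=np.array([[101.9,165],[499.1,157.3],[122,276.3],[485.7,271]])
        S=least_squares(lambda P:(proj(p,W(P,pts))-px).ravel(),[.43,.04,.1,-.05])
        print(L,S.x,S.fun.round(1)); P=S.x
        print('handle pts shut guess u=0',proj(p,W(P,[[0,v,.026] for v in(-.122,0,.122)])).round(1))
        # handle top face centre at pixel
        print('tops',proj(p,W(P,[[0,v,.040] for v in(-.122,0,.122)])).round(1))
        np.save('P.npy',P) if L==.112 else 0
E
python3 fit.py
```

```text
0.112 [ 0.463  0.043  0.113 -0.041] [-0.3 -0.3  0.2  0.   0.5  0.4 -0.4 -0. ]
handle pts shut guess u=0 [[159.9 231.6]
 [299.9 229.3]
 [440.8 226.9]]
tops [[151.7 237.5]
 [299.  235. ]
 [447.3 232.5]]
0.116 [ 0.462  0.043  0.114 -0.042] [ 0.1 -2.7 -0.3 -2.2  1.7  2.8 -1.4  2.5]
handle pts shut guess u=0 [[158.9 232.1]
 [300.  229.7]
 [441.9 227.4]]
tops [[150.6 238. ]
 [299.  235.5]
 [448.5 233.1]]
```

Run:
```python
from fit import *
P=np.load('P.npy')
for u in (-.02,-.023,-.026,-.029,-.032):
    c=proj(p,W(P,[[u+a,v,n] for a in(-.017,.017) for v in(-.007,.007) for n in(0,.04)])); print(u,c.min(0).round(1),c.max(0).round(1), proj(p,W(P,[u,0,.026])).round(1))
a=cv2.imread('pics/w1.png'); g=a[150:250,120:480].max(2)
for v,(x0,x1) in {'r':(125,190),'m':(275,325),'l':(410,470)}.items():
    m=a[150:250,x0:x1].max(2)<70; ys,xs=np.nonzero(m); print(v,xs.min()+x0,xs.max()+x0,ys.min()+150,ys.max()+150)
```

```text
-0.02 [288.7 181.5] [308.7 231.7] [[299.2 207.1]]
-0.023 [288.5 178.3] [308.6 228.3] [[299.  203.7]]
-0.026 [288.4 175.1] [308.5 224.8] [[298.9 200.3]]
-0.029 [288.2 171.8] [308.5 221.3] [[298.8 196.8]]
-0.032 [288.1 168.6] [308.4 217.8] [[298.7 193.4]]
r 128 176 150 226
m 288 307 177 223
l 415 458 174 249
```

```bash
cat >> h.py <<'E'
P=np.load('P.npy') if __import__('os').path.exists('P.npy') else None
def W(uvn,P_=None):
    Q=P if P_ is None else P_
    Rz=R.from_euler('z',Q[3]).as_matrix()
    A=Rz@np.c_[[np.cos(np.pi/6),0,.5],[0,1,0],[-.5,0,np.cos(np.pi/6)]]
    return Q[:3]+A@np.array(uvn,float)
def inv(x):
    Rz=R.from_euler('z',P[3]).as_matrix()
    A=Rz@np.c_[[np.cos(np.pi/6),0,.5],[0,1,0],[-.5,0,np.cos(np.pi/6)]]
    return A.T@(np.array(x)-P[:3])
def TS(u,v,n): return mk(slopeR(P[3]),W([u,v,n]))
E
python3 - <<'E'
from h import *
T,s=pose(); print(s['clock'],inv(T[:3,3]),r.tcp_to_tips,P)
for v in(.122,0,-.122): print(W([-.026,v,.026]),W([-.018,v,-.076]))
plan([TS(-.026,0,.080),TS(-.026,0,.028)])
E
```

```text
3.25 [-0.028  0.017  0.157] 0.017 [ 0.463  0.043  0.113 -0.041]
[0.432 0.166 0.122] [0.49  0.164 0.038]
[0.427 0.044 0.122] [0.485 0.042 0.038]
[ 0.422 -0.078  0.122] [ 0.48  -0.08   0.038]
2 rows: -0.19 -0.84 3.85 -0 -0.69 -0.38; -0.13 -0.83 3.85 -0.01 -0.7 -0.39
2 rows: -0 -0 2.6 0 0 0; -0 -0 2.6 0 0 0
```

Emit:
carry_out(
  commands="-0.19 -0.84 3.85 0 -0.69 -0.38; -0.13 -0.83 3.85 -0.01 -0.7 -0.39; 0 0 0 0 0 0; 0 0 0 0 0 0",
  hand=4.5,
)

```text
clock: 3.65
eef_pos: [0.4002, 0.0447, 0.1687]
orientation: [3.141, 0.522, 3.099]
wrist_force: [0.1, -0.1, 0.1]
finger_gap: 0.0452
```

Run:
```python
from h import *
T,s=pose(); print(s['clock'],inv(T[:3,3]),s['finger_gap'])
plan([TS(-.026,0,.028)])
p=cap('wrist'); cv2.imwrite('pics/w2.png',p['frame'])
```

```text
3.65 [-0.026 -0.     0.08 ] 0.04522714553496138
2 rows: -0.01 0.03 2.6 -0.01 -0.05 -0.05; -0.02 0.02 2.59 -0.01 -0.06 -0.04
```

View pics/w2.png

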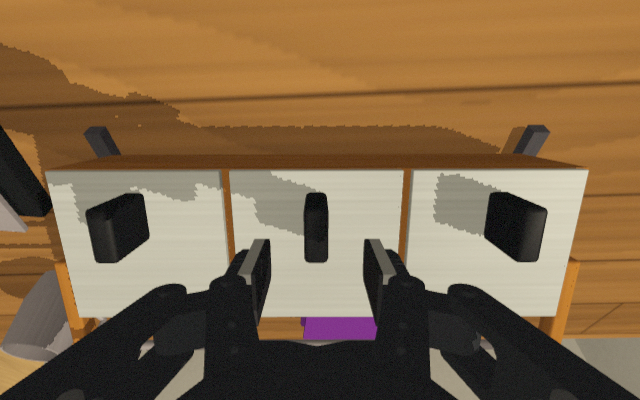

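Emit:
carry_out(
  commands="0 0 2.6 0 0 0; 0 0 2.6 0 0 0; 0 0 0 0 0 0",
)

```text
clock: 4.0
eef_pos: [0.4265, 0.0435, 0.1235]
orientation: [3.141, 0.522, 3.099]
wrist_force: [-0.1, 0.8, 0.4]
finger_gap: 0.0452
```

Emit:
carry_out(
  commands="0 0 0 0 0 0; 0 0 0 0 0 0; 0 0 0 0 0 0; 0 0 0 0 0 0",
  hand=0.5,
)

```text
clock: 4.4
eef_pos: [0.4265, 0.0431, 0.1255]
orientation: [-3.141, 0.527, 3.099]
wrist_force: [-8.8, -0.2, 11.3]
finger_gap: 0.0132
```

Run:
```python
from h import *
p=cap('wrist'); cv2.imwrite('pics/w3.png',p['frame']); M=np.array(p['mount']); T,s=pose()
print(inv(T[:3,3]),s['wrist_force'],s['ft_torque'])
p2=dict(p); p2['T']=M
for g in (.0427,.0226,.0066):
  for d in (-.013,0,.01,.017,.025,.03): print(g,d,proj(p2,[[x,-g,d] for x in(.011,-.011)]).round(0).tolist())
```

```text
[-0.025 -0.001  0.029] [-7.553  0.807 11.503] [0.046 0.38  0.205]
0.0427 -0.013 [[207.0, 261.0], [212.0, 309.0]]
0.0427 0 [[217.0, 247.0], [222.0, 292.0]]
0.0427 0.01 [[224.0, 238.0], [228.0, 280.0]]
0.0427 0.017 [[228.0, 232.0], [231.0, 273.0]]
0.0427 0.025 [[232.0, 227.0], [235.0, 266.0]]
0.0427 0.03 [[235.0, 223.0], [238.0, 261.0]]
0.0226 -0.013 [[258.0, 261.0], [261.0, 309.0]]
0.0226 0 [[264.0, 247.0], [266.0, 292.0]]
0.0226 0.01 [[267.0, 238.0], [269.0, 280.0]]
0.0226 0.017 [[269.0, 232.0], [271.0, 273.0]]
0.0226 0.025 [[272.0, 227.0], [273.0, 266.0]]
0.0226 0.03 [[273.0, 223.0], [274.0, 261.0]]
0.0066 -0.013 [[299.0, 261.0], [300.0, 309.0]]
0.0066 0 [[301.0, 247.0], [301.0, 292.0]]
0.0066 0.01 [[302.0, 238.0], [302.0, 280.0]]
0.0066 0.017 [[302.0, 232.0], [303.0, 273.0]]
0.0066 0.025 [[303.0, 227.0], [303.0, 266.0]]
0.0066 0.03 [[303.0, 223.0], [304.0, 261.0]]
```

View pics/w3.png

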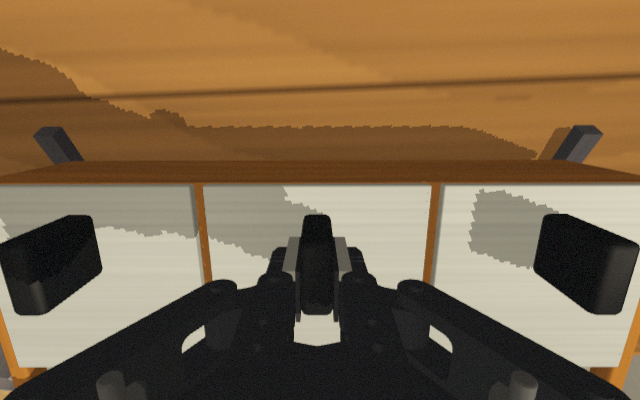

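Emit:
carry_out(
  commands="0 0 -0.15 0 0 0; -1 0 0 0 0 0; -2 0 0 0 0 0",
)

```text
clock: 4.75
eef_pos: [0.45, 0.0421, 0.1394]
orientation: [3.141, 0.52, 3.098]
wrist_force: [6.9, 3.5, -19.5]
finger_gap: 0.0133
```

Run:
```python
from h import *
T,s=pose(); print(s['clock'],inv(T[:3,3]),s['wrist_force'],s['finger_gap'])
```

```text
4.75 [ 0.002 -0.001  0.03 ] [  6.92    3.514 -19.548] 0.013260602069213744
```

Emit:
carry_out(
  commands="-1 0 0.12 0 0 0; -2 0 0 0 0 0; -2 0 0 0 0 0; -0.8 0 0 0 0 0; 0 0 0 0 0 0",
)

```text
clock: 5.25
eef_pos: [0.5031, 0.04, 0.1699]
orientation: [-3.141, 0.526, 3.099]
wrist_force: [1.0, 4.7, 2.0]
finger_gap: 0.0128
```

Run:
```python
from h import *
T,s=pose(); print(s['clock'],inv(T[:3,3]),s['wrist_force'],s['finger_gap'])
p=cap('wrist'); cv2.imwrite('pics/w4.png',p['frame'])
p=cap('top'); cv2.imwrite('pics/t4.png',cv2.resize(p['frame'][130:250,200:400],None,fx=4,fy=4))
```

```text
5.25 [ 0.064 -0.001  0.029] [0.96  4.698 1.993] 0.012750821649791171
```

View pics/w4.png

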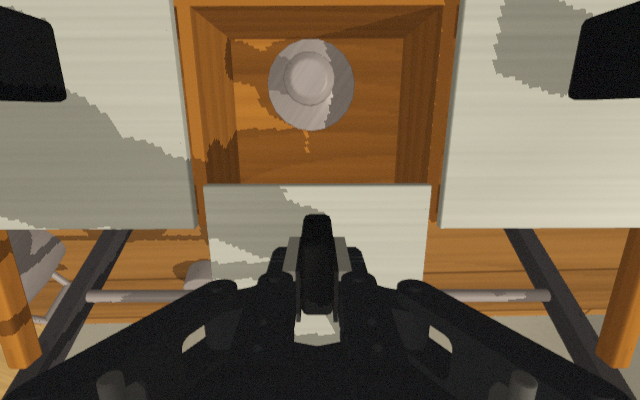

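View pics/t4.png

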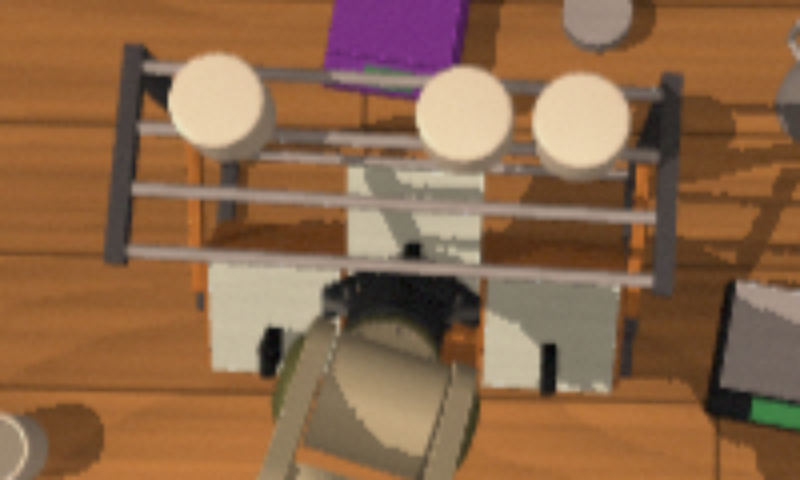

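Emit:
carry_out(
  commands="2 0 0 0 0 0; 2.5 0 0 0 0 0; 2.3 0 0 0 0 0; 1.4 0 0 0 0 0; 0.5 0 0 0 0 0; 0.3 0 0 0 0 0; 0 0 0 0 0 0",
)

```text
clock: 6.05
eef_pos: [0.4264, 0.043, 0.1256]
orientation: [-3.141, 0.53, 3.099]
wrist_force: [7.4, 6.4, 4.9]
finger_gap: 0.0129
```

Run:
```python
from h import *
T,s=pose(); print(s['clock'],inv(T[:3,3]),s['wrist_force'],s['finger_gap'])
p=cap('wrist'); cv2.imwrite('pics/w5.png',p['frame'])
```

```text
6.05 [-0.025 -0.001  0.029] [7.378 6.417 4.873] 0.012894376048945631
```

View pics/w5.png

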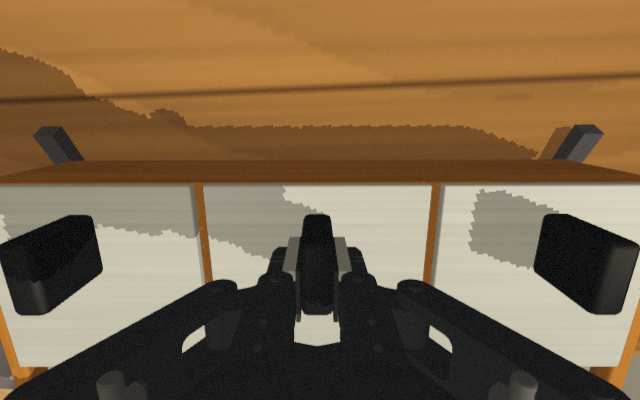

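Emit:
carry_out(
  commands="0 0 0 0 0 0; 0 0 0 0 0 0; 0 0 0 0 0 0",
  hand=4.5,
)

```text
clock: 6.4
eef_pos: [0.4245, 0.043, 0.1234]
orientation: [-3.141, 0.524, 3.098]
wrist_force: [-0.3, 0.3, 0.2]
finger_gap: 0.0454
```

Emit:
carry_out(
  commands="0 0 -2.5 0 0 0; 0 0 -3.2 0 0 0; 0 -4 0 0 0 0; 0 -4.1 0 0 0 0; 0 -4.1 0 0 0 0; 0 0 0 0 0 0; 0 0 0 0 0 0",
)

```text
clock: 7.1
eef_pos: [0.3908, -0.0713, 0.1721]
orientation: [3.141, 0.521, 3.094]
wrist_force: [0.0, 1.3, -0.4]
finger_gap: 0.0449
```

Run:
```python
from h import *
T,s=pose(); print(s['clock'],inv(T[:3,3]),s['wrist_force'],s['finger_gap'])
p=cap('wrist'); cv2.imwrite('pics/w6.png',p['frame'])
plan([TS(-.025,-.122,.085),TS(-.025,-.122,.028)])
```

```text
7.1 [-0.028 -0.117  0.085] [ 0.024  1.293 -0.369] 0.0448627388340146
1 rows: -0.35 -0.64 0.01 -0.08 -0.14 -0.17
2 rows: -0 0 2.85 0 0 -0; -0 0 2.85 0 0 -0
```

View pics/w6.png

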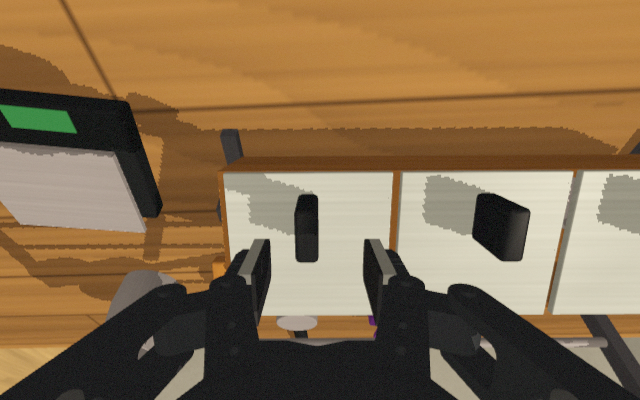

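Emit:
carry_out(
  commands="-0.35 -0.6 0 0 -0.1 -0.17; 0 0 2.8 0 0 0; 0 0 2.75 0 0 0; 0 0 0 0 0 0",
)

```text
clock: 7.55
eef_pos: [0.4216, -0.0762, 0.1237]
orientation: [3.14, 0.519, 3.103]
wrist_force: [-0.9, 0.9, 0.3]
finger_gap: 0.0455
```

Emit:
carry_out(
  commands="0 0 0 0 0 0; 0 0 0 0 0 0; 0 0 0 0 0 0; 0 0 0 0 0 0",
  hand=0.5,
)

```text
clock: 7.95
eef_pos: [0.4222, -0.0787, 0.1276]
orientation: [-3.136, 0.527, 3.102]
wrist_force: [0.4, -4.7, 0.0]
finger_gap: 0.013
```

```bash
cat > st.py <<'E'
from h import *
T,s=pose(); A=slopeR(P[3]); F=A.T@s['wrist_force']; print(s['clock'],'uvn',inv(T[:3,3]),'F u,v,n',-F[0],F[1],-F[2],s['finger_gap'])
E
python3 st.py
```

```text
7.95 uvn [-0.023 -0.123  0.031] F u,v,n 0.5703684507365092 -4.632394431355081 -0.28648112807666953 0.012982753193838284
```

Emit:
carry_out(
  commands="-1 0 0 0 0 0; -2 0 0 0 0 0; -2 0 0 0 0 0; -2 0 0 0 0 0; -1.3 0 0 0 0 0; -0.5 0 0 0 0 0; 0 0 0 0 0 0",
)

```text
clock: 8.65
eef_pos: [0.4984, -0.0817, 0.1717]
orientation: [-3.137, 0.527, 3.102]
wrist_force: [2.4, -5.9, -1.4]
finger_gap: 0.0128
```

```bash
python3 st.py
python3 - <<'E'
from h import *
p=cap('wrist'); cv2.imwrite('pics/w7.png',p['frame'])
E
```

```text
8.65 uvn [ 0.065 -0.123  0.031] F u,v,n 1.6244935798825182 -5.795265233709664 -2.529867460377888 0.012836422815104815
```

View pics/w7.png

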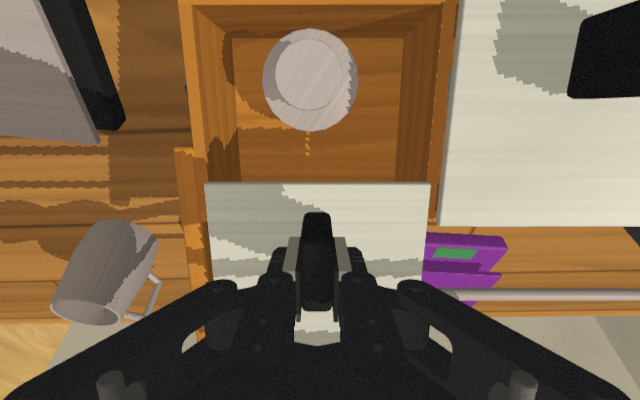

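Emit:
carry_out(
  commands="0 0 0 0 0 0; 0 0 0 0 0 0; 0 0 0 0 0 0",
  hand=4.5,
)

```text
clock: 9.0
eef_pos: [0.4976, -0.0808, 0.1704]
orientation: [-3.139, 0.524, 3.101]
wrist_force: [-0.5, 0.4, 0.9]
finger_gap: 0.0449
```

Emit:
carry_out(
  commands="0 0 -2.5 0 0 0; 0 0 -3 0 0 0; 4 0 0 0 0 0; 4 0 0 0 0 0; 0 0 0 0 0 0; 0 0 0 0 0 0",
  hand=5.5,
)

```text
clock: 9.6
eef_pos: [0.401, -0.0771, 0.1779]
orientation: [-3.139, 0.524, 3.1]
wrist_force: [-0.9, 0.5, 0.4]
finger_gap: 0.0549
```

```bash
python3 st.py
python3 - <<'E'
from h import *
T,s=pose()
p=cap('wrist'); cv2.imwrite('pics/w8.png',p['frame']); np.savez('w8.npz',T=p['T'],f=p['f'],cx=p['cx'],cy=p['cy'])
for n in ['scale','pan_top']:
    print(n,[(np.round(x['uv']).tolist(),x['score']) for x in r.tip_of(n,p)])
E
```

```text
9.6 uvn [-0.016 -0.122  0.085] F u,v,n -0.6108475081012262 0.44661417332811115 0.7600075177544948 0.05488678735966206
scale [([83.0, 138.0], 0.88)]
pan_top [([64.0, 179.0], 0.8)]
```

View pics/w8.png

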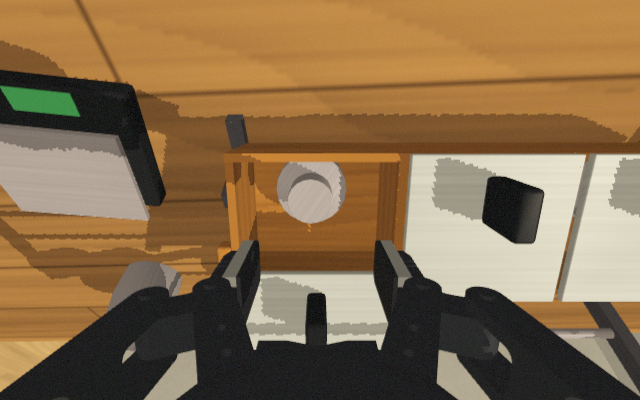

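Run:
```python
from h import *
d=np.load('w8.npz'); p={k:d[k] for k in d}
Rz=slopeR(P[3])
def atn(uv,n):
    o,dd=ray(p,uv); O=inv(o); D=inv(o+dd)-O; return O+D*(n-O[2])/D[2]
print('knob',atn((311,201),-.010)); print('foot top',atn((311,191),-.048))
for u in(-.014,-.018,-.022): print(u,[proj(p,W([u,-.124,n])).round(1).tolist() for n in(-.010,-.048)])
# scale corners
for uv in ((64,179),): print('pan',atz(p,uv,.045))
v=atn((311,201),-.010)[1]
plan([TS(-.018,-.124,.085),TS(-.018,-.124,-.026)])
```

```text
knob [-0.021 -0.126 -0.01 ]
foot top [-0.019 -0.127 -0.048]
-0.014 [[[313.9, 210.2]], [[314.4, 196.6]]]
-0.018 [[[313.9, 205.0]], [[314.4, 192.1]]]
-0.022 [[[313.9, 199.7]], [[314.4, 187.5]]]
pan [ 0.457 -0.304  0.045]
1 rows: 0.26 -0.18 -0.02 -0.12 0.08 0.09
3 rows: -0 0 3.7 -0 0 -0; -0 0 3.7 -0 0 -0; -0 0 3.7 -0 0 -0
```

Emit:
carry_out(
  commands="0.4 -0.4 0 -0.1 0 0; 0 0 3.5 0 0 0; 0 0 3.5 0 0 0; 0 0 2.5 0 0 0; 0 0 1.6 0 0 0; 0 0 0 0 0 0",
)

```text
clock: 10.35
eef_pos: [0.4562, -0.0811, 0.0828]
orientation: [-3.141, 0.515, 3.101]
wrist_force: [-0.0, -0.1, 0.8]
finger_gap: 0.055
```

```bash
python3 st.py
python3 - <<'E'
from h import *
p=cap('wrist'); cv2.imwrite('pics/w9.png',p['frame'])
E
```

```text
10.35 uvn [-0.016 -0.124 -0.025] F u,v,n 0.3869074371871597 -0.13476888664230377 0.6912900497506803 0.05502037608115905
```

View pics/w9.png

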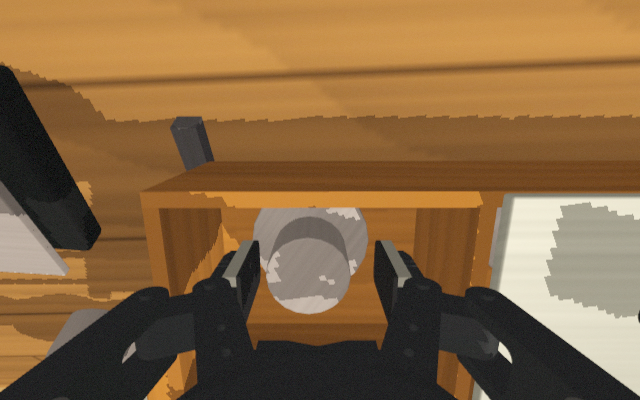

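Emit:
carry_out(
  commands="0.4 -0.2 0.1 0 0 0; 0 0 0 0 0 0",
)

```text
clock: 10.6
eef_pos: [0.4532, -0.0829, 0.0838]
orientation: [-3.138, 0.514, 3.099]
wrist_force: [-0.2, 0.4, 0.1]
finger_gap: 0.055
```

Emit:
carry_out(
  commands="0 0 0 0 0 0; 0 0 0 0 0 0; 0 0 0 0 0 0; 0 0 0 0 0 0",
  hand=2.4,
)

```text
clock: 11.0
eef_pos: [0.4534, -0.0831, 0.0838]
orientation: [-3.138, 0.515, 3.099]
wrist_force: [-7.2, -1.9, 9.8]
finger_gap: 0.0323
```

```bash
python3 st.py
python3 - <<'E'
from h import *
p=cap('wrist'); cv2.imwrite('pics/w10.png',p['frame'])
E
```

```text
11.0 uvn [-0.018 -0.126 -0.023] F u,v,n -1.2136331910036513 -2.16801252723802 12.067250946904833 0.032347451475007526
```

View pics/w10.png

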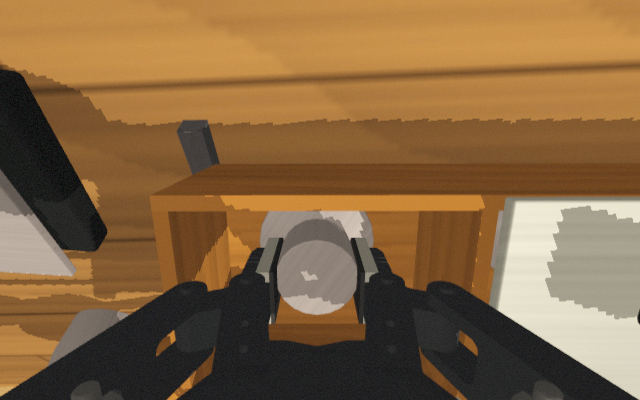

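Emit:
carry_out(
  commands="0 0 -1 0 0 0; 0 0 -2 0 0 0; 0 0 -3 0 0 0; 0 0 -3.5 0 0 0; 0 0 -3 0 0 0; 0 0 -1 0 0 0; 0 0 0 0 0 0",
)

```text
clock: 11.75
eef_pos: [0.3866, -0.0795, 0.2014]
orientation: [-3.138, 0.514, 3.099]
wrist_force: [-0.0, -0.1, -5.0]
finger_gap: 0.0322
```

```bash
python3 st.py
python3 - <<'E'
from h import *
p=cap('wrist'); cv2.imwrite('pics/w11.png',p['frame']); np.savez('w11.npz',T=p['T'],f=p['f'],cx=p['cx'],cy=p['cy'])
E
```

```text
11.75 uvn [-0.017 -0.125  0.113] F u,v,n -2.4981217096226387 -0.11812445836677025 -4.327941397233556 0.032240553269214114
```

View pics/w11.png

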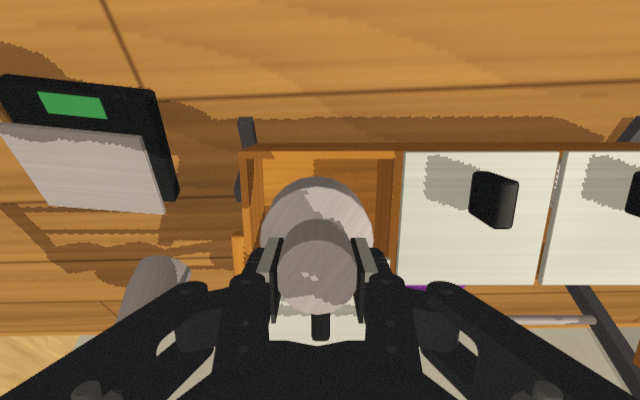

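Run:
```python
from h import *
d=np.load('w11.npz'); p={k:d[k] for k in d}
c=np.array([atz(p,uv,.045) for uv in ((0,123),(142,136),(165,214),(48,206))]); print(c, [np.linalg.norm(c[i]-c[(i+1)%4]) for i in range(4)], c.mean(0))
a=cv2.imread('pics/w11.png'); cv2.imwrite('pics/z11.png',cv2.resize(a[60:230,0:200],None,fx=3.5,fy=3.5,interpolation=cv2.INTER_NEAREST))
```

```text
[[ 0.397 -0.348  0.045]
 [ 0.415 -0.234  0.045]
 [ 0.515 -0.253  0.045]
 [ 0.497 -0.374  0.045]] [np.float64(0.11599248860887876), np.float64(0.10239885783445095), np.float64(0.12230759632314527), np.float64(0.10386058149908961)] [ 0.456 -0.302  0.045]
```

View pics/z11.png

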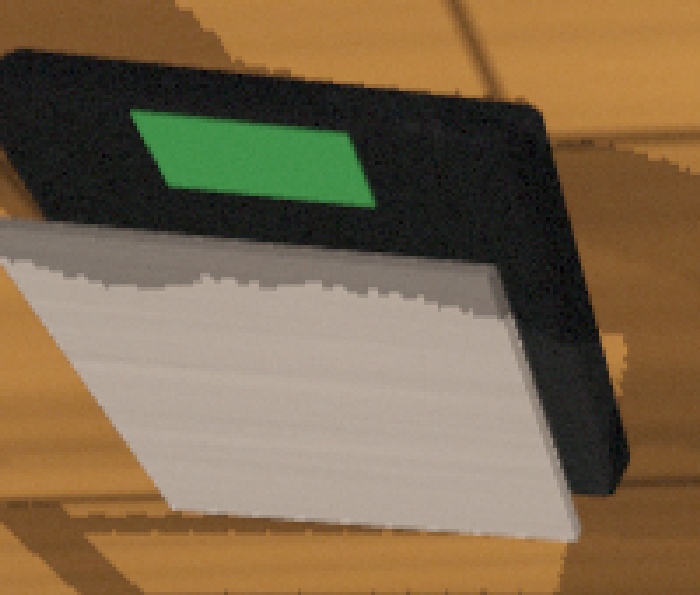

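Run:
```python
from h import *
p=cap('top')
for uv in ((370,150),(370,203),(362,200),(229,193)): print(uv,atz(p,uv,.365))
plan([mk(slopeR(P[3],15),[.385,-.2,.20]),mk(slopeR(P[3],0),[.39,-.303,.19]),mk(slopeR(P[3],0),[.456,-.303,.15]),mk(slopeR(P[3],0),[.456,-.303,.105])])
```

```text
(370, 150) [ 0.621 -0.168  0.365]
(370, 203) [ 0.467 -0.168  0.365]
(362, 200) [ 0.475 -0.146  0.365]
(229, 193) [0.488 0.234 0.365]
3 rows: -0.11 -4.03 0.06 -0.04 4.78 -0.04; -0.1 -4.02 0.05 -0.05 4.78 -0.05; -0.11 -4.03 0.04 -0.04 4.77 -0.04
3 rows: -0.21 -3.42 0.4 -0 5 -0; -0.25 -3.43 0.38 -0 5 -0; -0.27 -3.42 0.36 -0 5 -0
2 rows: -3.3 0.14 2 -0 0 -0; -3.3 0.13 2 -0 0 -0
1 rows: 0 0.01 4.5 -0 0 -0
```

Emit:
carry_out(
  commands="-0.11 -4.03 0.06 -0.04 4.78 -0.04; -0.1 -4.02 0.05 -0.05 4.78 -0.05; -0.11 -4.03 0.04 -0.04 4.77 -0.04; -0.21 -3.42 0.4 0 5 0; -0.25 -3.43 0.38 0 5 0; -0.27 -3.42 0.36 0 5 0; 0 0 0 0 0 0",
)

```text
clock: 12.55
eef_pos: [0.3912, -0.3062, 0.1879]
orientation: [3.14, -0.003, 3.099]
wrist_force: [-0.1, 0.7, -4.8]
finger_gap: 0.0325
```

Run:
```python
from h import *
T,s=pose(); print(s['clock'],s['eef_pos'],s['orientation'],s['wrist_force'])
p=cap('wrist'); cv2.imwrite('pics/w12.png',p['frame']); np.savez('w12.npz',T=p['T'],f=p['f'],cx=p['cx'],cy=p['cy'])
plan([mk(slopeR(P[3],0),[.456,-.303,.15]),mk(slopeR(P[3],0),[.456,-.303,.105])])
```

```text
12.55 [ 0.391 -0.306  0.188] [ 3.14  -0.003  3.099] [-0.059  0.653 -4.833]
2 rows: -3.25 0.19 1.91 0.08 -0.03 -0.01; -3.26 0.19 1.9 0.07 -0.04 -0.01
1 rows: 0 -0 4.5 0 0 -0
```

View pics/w12.png

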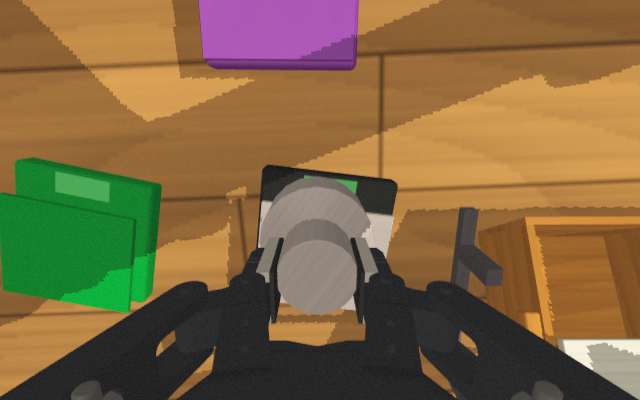

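Run:
```python
from h import *
d=np.load('w12.npz'); p={k:d[k] for k in d}
Rz=R.from_euler('z',-.16).as_matrix()
a=cv2.imread('pics/w12.png')
q=proj(p,np.array([.456,-.303,.045])+np.array([[-.05,-.06,0],[-.05,.06,0],[.05,.06,0],[.05,-.06,0]])@Rz.T); print(q.round(1))
cv2.polylines(a,[np.round(q).astype(int)],True,(0,0,255),1)
cv2.imwrite('pics/z12.png',cv2.resize(a[150:350,200:460],None,fx=3,fy=3))
```

```text
[[262.1 200.5]
 [395.2 215.5]
 [376.6 311.4]
 [254.8 298.9]]
```

View pics/z12.png

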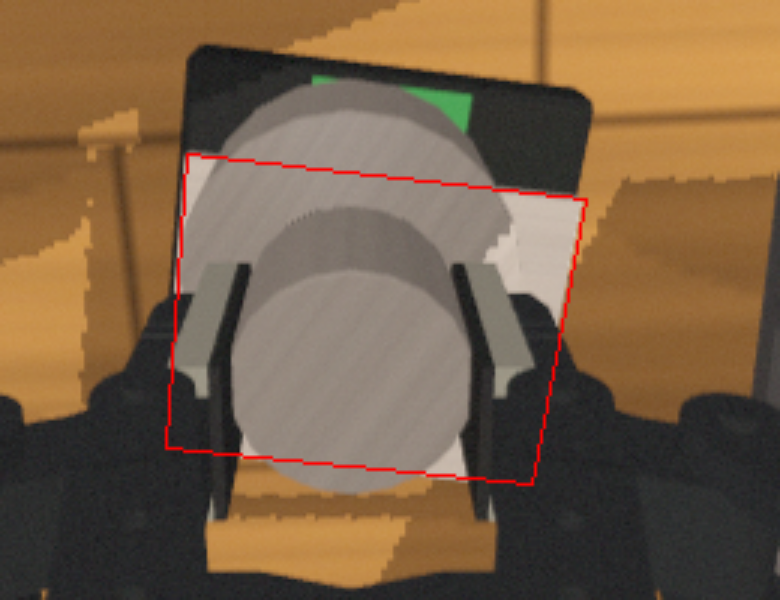

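Emit:
carry_out(
  commands="-3.25 0.19 1.91 0.08 -0.03 0; -3.25 0.19 1.9 0.07 -0.04 0; 0 0 2 0 0 0; 0 0 1.6 0 0 0; 0 0 0.7 0 0 0; 0 0 0 0 0 0; 0 0 0 0 0 0",
)

```text
clock: 13.3
eef_pos: [0.4558, -0.3024, 0.1104]
orientation: [-3.138, 0.003, 3.1]
wrist_force: [1.0, 0.7, -4.8]
finger_gap: 0.0323
```

Emit:
carry_out(
  commands="0 0 0.5 0 0 0; 0 0 0.3 0 0 0; 0 0 0.2 0 0 0; 0 0 0 0 0 0; 0 0 0 0 0 0",
)

```text
clock: 13.8
eef_pos: [0.4556, -0.3024, 0.1]
orientation: [-3.138, 0.003, 3.1]
wrist_force: [0.3, -0.2, -4.3]
finger_gap: 0.0321
```

Emit:
carry_out(
  commands="0 0 0.15 0 0 0; 0 0 0.15 0 0 0; 0 0 0 0 0 0; 0 0 0 0 0 0",
)

```text
clock: 14.2
eef_pos: [0.4558, -0.3025, 0.0972]
orientation: [-3.138, 0.003, 3.1]
wrist_force: [1.3, -0.6, -2.0]
finger_gap: 0.0322
```

Contact is made, with the pan taking load. A further ~2 mm.

Emit:
carry_out(
  commands="0 0 0.1 0 0 0; 0 0 0.1 0 0 0; 0 0 0 0 0 0; 0 0 0 0 0 0",
)

```text
clock: 14.6
eef_pos: [0.4558, -0.3025, 0.0951]
orientation: [-3.138, 0.003, 3.1]
wrist_force: [0.8, 0.0, 0.2]
finger_gap: 0.0319
```

Emit:
carry_out(
  commands="0 0 0 0 0 0; 0 0 0 0 0 0; 0 0 0 0 0 0; 0 0 0 0 0 0",
  hand=6,
)

```text
clock: 15.0
eef_pos: [0.4556, -0.3025, 0.0949]
orientation: [-3.138, 0.002, 3.1]
wrist_force: [-0.5, -0.2, -0.4]
finger_gap: 0.0602
```

Run:
```python
from h import *
T,s=pose(); print(s['clock'],s['eef_pos'],s['wrist_force'],s['finger_gap'])
p=cap('wrist'); cv2.imwrite('pics/w13.png',p['frame'])
```

```text
15.0 [ 0.456 -0.302  0.095] [-0.49  -0.213 -0.418] 0.0602282643004393
```

View pics/w13.png

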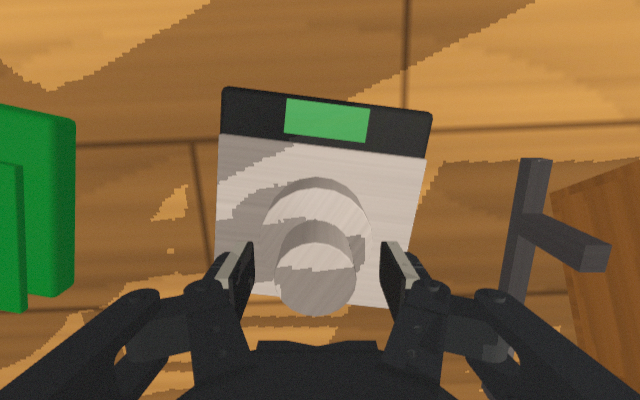

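Emit:
carry_out(
  commands="0 0 -2 0 0 0; 0 0 -4 0 0 0; 0 0 -4.5 0 0 0; 3.3 0 0 0 0 0; 3.3 0 0 0 0 0; 0 0 0 0 0 0",
  hand=4.5,
)

```text
clock: 15.65
eef_pos: [0.3871, -0.299, 0.2]
orientation: [-3.138, 0.002, 3.099]
wrist_force: [0.5, -0.3, 0.5]
finger_gap: 0.0451
```

```bash
python3 st.py;  python3 - <<'E'
from h import *
plan([mk(slopeR(P[3],15),[.385,-.2,.20]),TS(-.02,-.123,.1),TS(.065,-.123,.09),TS(.065,-.123,.03)])
E
```

```text
15.65 uvn [-0.01  -0.344  0.106] F u,v,n 0.6313959785674252 -0.24371111941241158 0.16286945982191023 0.04508779467483442
3 rows: 0.21 3.29 -0.01 -0.06 -4.97 -0.02; 0.21 3.3 -0.02 -0.07 -4.97 -0.03; 0.21 3.29 -0.04 -0.06 -4.97 -0.02
3 rows: 0.08 4.09 0.35 -0 -5 0; 0.11 4.08 0.34 -0 -5 0; 0.14 4.09 0.33 -0 -5 0
2 rows: -4.25 0 0.5 -0 0 0; -4.25 0 0.5 -0 0 0
2 rows: -0 0 3 -0 0 0; -0 0 3 -0 0 0
```

Emit:
carry_out(
  commands="0.21 3.29 0 -0.06 -4.97 0; 0.21 3.3 0 -0.07 -4.97 0; 0.21 3.29 0 -0.06 -4.97 0; 0.08 4.09 0.35 0 -5 0; 0.11 4.08 0.34 0 -5 0; 0.14 4.09 0.33 0 -5 0; 0 0 0 0 0 0; 0 0 0 0 0 0",
)

```text
clock: 16.45
eef_pos: [0.3929, -0.0776, 0.1887]
orientation: [-3.141, 0.525, 3.103]
wrist_force: [0.1, 0.0, -0.8]
finger_gap: 0.0451
```

```bash
python3 st.py;  python3 - <<'E'
from h import *
p=cap('wrist'); cv2.imwrite('pics/w14.png',p['frame'])
plan([TS(.065,-.123,.09),TS(.065,-.123,.03)])
E
```

```text
16.45 uvn [-0.018 -0.123  0.098] F u,v,n -0.30785439867406944 0.047803233603458464 -0.7086756076733185 0.04505187444694199
2 rows: -4.14 0.03 0.42 -0.01 0.04 0.03; -4.13 0.04 0.42 -0.02 0.04 0.04
2 rows: 0 -0 3 0 0 -0; 0 -0 3 0 0 -0
```

View pics/w14.png

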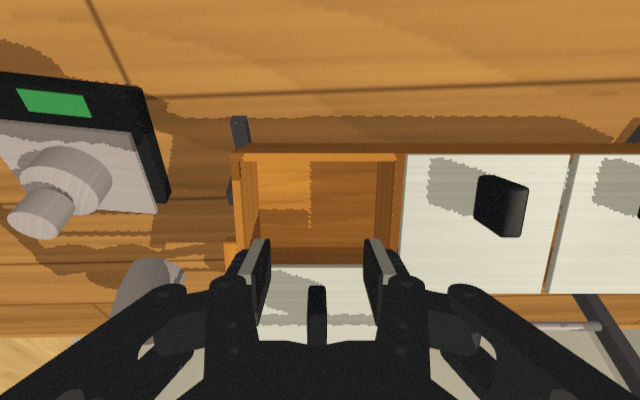

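Emit:
carry_out(
  commands="-4.1 0 0.4 0 0 0; -4.1 0 0.4 0 0 0; 0 0 0 0 0 0; 0 0 3 0 0 0; 0 0 2.9 0 0 0; 0 0 0 0 0 0; 0 0 0 0 0 0",
)

```text
clock: 17.2
eef_pos: [0.4969, -0.0827, 0.1713]
orientation: [3.141, 0.523, 3.1]
wrist_force: [1.0, 0.2, 0.0]
finger_gap: 0.045
```

Emit:
carry_out(
  commands="0 0 0 0 0 0; 0 0 0 0 0 0; 0 0 0 0 0 0; 0 0 0 0 0 0",
  hand=0.5,
)

```text
clock: 17.6
eef_pos: [0.497, -0.0818, 0.1726]
orientation: [-3.141, 0.526, 3.102]
wrist_force: [-6.0, 4.7, 8.1]
finger_gap: 0.013
```

```bash
python3 st.py;  python3 - <<'E'
from h import *
p=cap('wrist'); cv2.imwrite('pics/w15.png',p['frame'])
E
```

```text
17.6 uvn [ 0.064 -0.123  0.032] F u,v,n -1.3322981317336828 4.492862888444303 10.124164090919447 0.012958082611043375
```

View pics/w15.png

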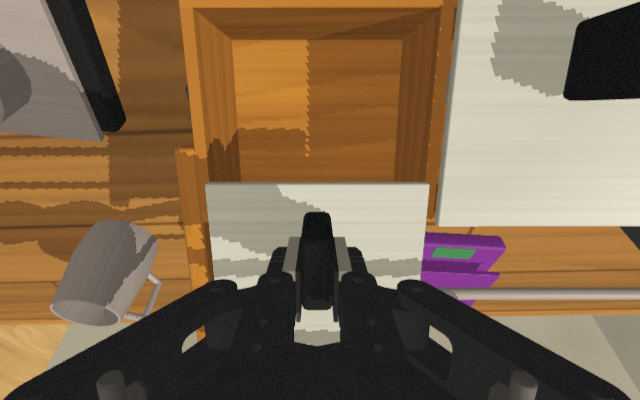

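Emit:
carry_out(
  commands="2 0 0 0 0 0; 2.5 0 0 0 0 0; 2.3 0 0 0 0 0; 1.4 0 0 0 0 0; 0.5 0 0 0 0 0; 0.4 0 0 0 0 0; 0 0 0 0 0 0; 0 0 0 0 0 0",
)

```text
clock: 18.45
eef_pos: [0.4203, -0.079, 0.1283]
orientation: [-3.141, 0.53, 3.101]
wrist_force: [10.6, 11.6, 10.4]
finger_gap: 0.0128
```

```bash
python3 st.py;  python3 - <<'E'
from h import *
p=cap('wrist'); cv2.imwrite('pics/w16.png',p['frame'])
E
```

```text
18.45 uvn [-0.025 -0.123  0.032] F u,v,n 13.950480212117192 12.045872150811164 3.9060958228396707 0.012823870542736775
```

View pics/w16.png

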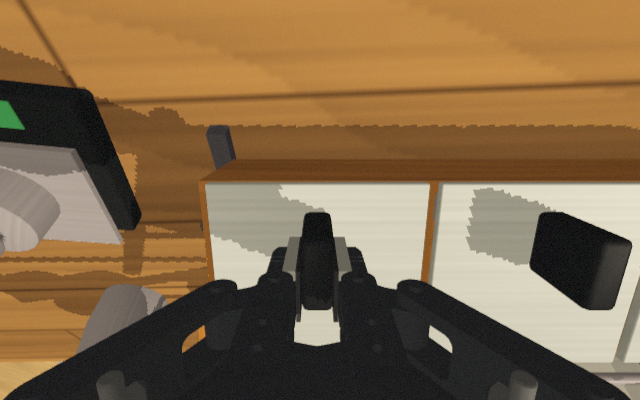

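Emit:
carry_out(
  commands="0 0 0 0 0 0; 0 0 0 0 0 0; 0 0 0 0 0 0",
  hand=4.5,
)

```text
clock: 18.8
eef_pos: [0.4183, -0.079, 0.1259]
orientation: [-3.141, 0.525, 3.101]
wrist_force: [-0.2, 0.8, -0.1]
finger_gap: 0.0454
```

Emit:
carry_out(
  commands="0 0 -2.5 0 0 0; 0 0 -4 0 0 0; 0 0 -4.5 0 0 0; 0 4 -2 0 0 0; 0 4 -1 0 0 0; 0 3 0 0 0 0; 0 0 0 0 0 0; 0 0 0 0 0 0",
)

```text
clock: 19.6
eef_pos: [0.3527, 0.0343, 0.2468]
orientation: [-3.141, 0.524, 3.104]
wrist_force: [0.3, 0.1, 0.8]
finger_gap: 0.045
```

```bash
python3 st.py;  python3 - <<'E'
from h import *
p=cap('wrist'); cv2.imwrite('pics/w17.png',p['frame']); np.savez('w17.npz',T=p['T'],f=p['f'],cx=p['cx'],cy=p['cy'])
q=cap('top'); cv2.imwrite('pics/t17.png',q['frame'])
E
```

```text
19.6 uvn [-0.028 -0.013  0.171] F u,v,n 0.7010249808314151 0.07661712296195941 0.5304519416278601 0.04502356546901579
```

View pics/w17.png

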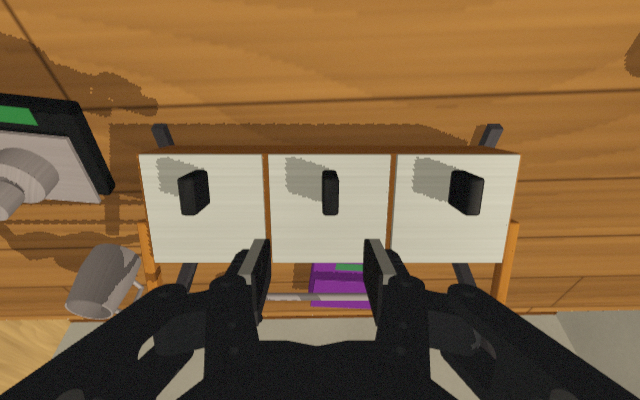

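View pics/t17.png

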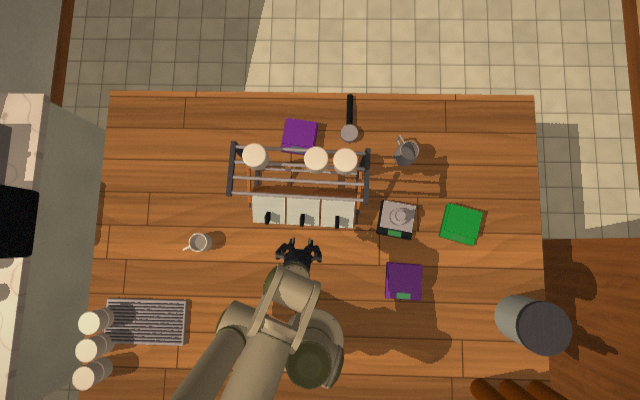

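```bash
python3 - <<'E'
from h import *
d=np.load('w17.npz'); p={k:d[k] for k in d}
a=cv2.imread('pics/w17.png').min(2).astype(float)
for nm,v in(('left',.122),('mid',0),('right',-.122)):
    for e in(-.056,.056):
        r_=[]
        for dv in np.linspace(-.05,.05,21):
            # sample along u
            us=np.linspace(e-.008,e+.008,81); uv=proj(p,np.array([W([u,v+dv,0]) for u in us]))
            s=cv2.remap(a.astype('f4'),uv[:,0].astype('f4')[None],uv[:,1].astype('f4')[None],cv2.INTER_LINEAR)[0]
            g=np.abs(np.gradient(cv2.GaussianBlur(s[None],(0,0),5)[0])); r_.append(us[g.argmax()])
        print(nm,e,np.round(1e3*(np.median(r_)-e),2),'mm')
E
cat > z.py <<'E'
import cv2
a=cv2.imread('pics/w17.png'); cv2.imwrite('pics/z17.png',cv2.resize(a[140:175,130:530],None,fx=2,fy=8,interpolation=cv2.INTER_NEAREST))
E
python3 z.py
```

```text
left -0.056 -1.0 mm
left 0.056 -0.6 mm
mid -0.056 -0.8 mm
mid 0.056 -0.2 mm
right -0.056 -0.6 mm
right 0.056 -0.2 mm
```

View pics/z17.png

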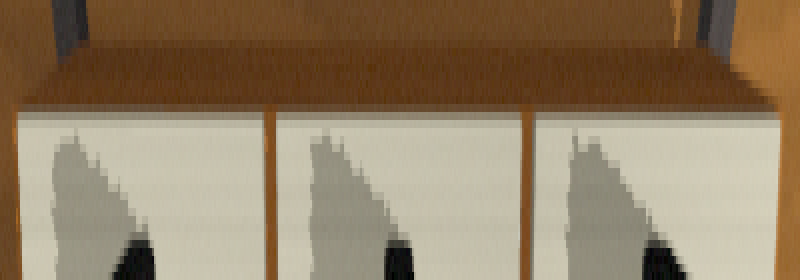

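Run:
```python
from h import *
s=r.sense(); print(s['clock'],s['qd'],s['wrist_force']); print(r.sign_off())
```

```text
19.7 [-0.019  0.002 -0.002 -0.003  0.001  0.007] [ 0.66  -0.005 -0.163]
the job is handed in; nothing more can be done
None
```

The 500 g check weight is standing by itself on the scale's pan, and all three lids are shut. I handed the job in at 19.7 s.

- **Search:** I opened the middle box first. It held the tamper, going by the foot and knob sizes in the picture, so I shut it against its stop. I opened the right box next and found the weight. The left box was never opened.
- **Weighing and placing:** The weight pulled 5.0 N when lifted, which matches 500 g. I lowered it onto the middle of the pan in 1–2 mm steps. The wrist load was about 0 N before I let go, so the pan carried all of it about 5 mm down, well short of the 14 mm stop.
- **Lids:** I then shut the right lid, with about 14 N against its stop. In the last wrist picture the edges of all three lids line up to within about 0.4 mm, including the left lid I never touched.
- **Rest of the scene:** In the last pictures the weight is upright on the pan and the arm is clear. The jug, cup and portafilter look unmoved in the overhead view, which I judged by eye and did not measure.
- **Shortfalls:** The first long arm move ended about 2 cm short, and I corrected it. Gripping the handles gave brief side loads of up to about 20 N. No check failed.

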